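# Put the lesson's samples away by kind

## Robot

A 6-joint arm with a two-finger parallel gripper is mounted at the origin on the work surface. World frame = base frame: x ahead of the robot, y to its left, z up, the work surface at z = 0. Lengths are in m, angles in rad, forces in N, time in s.
With the tool pointing down it reaches from about 0.35 to 0.725 m from the base axis. Payload 6 kg.
Tool frame: the origin (TCP) lies midway between the tips of the shut fingers; the grasp point (between the pads) lies 19 mm behind it (arm.tcp_to_grasp is the distance from the TCP to the grasp point, in m); z points along the fingers, y is the line along which they close (so a half turn about z gives the same grasp; the last joint's range is limited). The gripper opens to 85 mm and grips with 20 to 120 N. Pads are 22 mm wide; open, the fingers measure 114 mm over their backs; the gripper's body (76 mm by 85 mm) begins 54 mm behind the grasp point. The pads swing forward as they close: fully open they stand 13 mm farther back than shut.
Start: joints at [1.467, 0.04, 0.085, 0, -1.615, -0.334], TCP at [0.254, 0.543, 0.231] pointing down, gripper open.
Joint ranges: [-2.56, 2.56], [-1.29, 2.01], [-1.08, 1.49], [-3.29, 1.98], [-2.81, -0.18], [-2.99, 2.99]. Speed limits (rad/s): [2.57, 2.57, 3.01, 3.14, 3.14, 3.14].

## Interface

Orientations are given as [roll, pitch, yaw] about the fixed x, y, z axes, in that order (R = Rz(yaw) Ry(pitch) Rx(roll)).
In Python, from cell import monitor, cams, arm gives the robot as it stands. The module is installed in compiled form; this text tells all that it offers.
- The arm moves only by the tool send_rows, never from a script. Its argument "deltas" is a list that holds one entry, the list of rows, each a list of 7 numbers: the turn, a rotation vector about the tool's x, y, z in rad, then the shift along the tool's x, y, z in m, then the opening in per cent of the stroke, from 0 (shut) to 100 (fully open). In form: [[[ax, ay, az, dx, dy, dz, claw], ...]]. A call has 1 to 12 rows; each row is the pose to reach, as a shift and turn from the pose commanded when the call began, along the tool's axes at that moment; what a row does not reach only later rows make up. A row lasts 1/10 s, in which the tool goes at most 50 mm and 8.59 degrees, less where a joint would pass 70% of its speed; a pose out of reach is approached as far as the arm can. A call with a gripper value outside its range is refused whole. The fingers move at their own pace and stop on an object; "grip_force" is the grip in N (left out, the last holds). Time passes only in rows, so rows that repeat a pose let the fingers close. It gives the time, the measured TCP pose, the force, the opening and the grip force at its end, in the units of the state.
- monitor.observe(): the state, without advancing time (a new reading comes with each control period).
- cams.grab_frame(name): name is "scene" or "top"; returns a dict with "img" (400x640x3 uint8, blue, green, red), "range_z" (400x640 float32, m along the optical axis (not along the pixel's ray), 0 where there is no reading), "intrinsics" (3x3 intrinsics, pixels), "pose" (4x4, takes a point from camera to world coordinates). Camera axes: x right, y down, z forward; pixel columns grow to the right and rows downward; lengths in m; the calibration is good to about 2 mm. A picture is of the moment at which its call begins.
- arm.sign_off(): hands the job in; it is judged then, once.
The state is a dict: "t": time; "joint_pos": joint angles; "dq": joint speeds; "tau": joint torques, N m; "eef_pos": TCP position; "tool_rot": TCP orientation; "wrist_force": force on the tool from outside, world axes, zero at the start; "moment": the same for the moment, N m; "finger_gap": finger opening in m; "gripper_force": force on a finger pad.
Only numpy, scipy, OpenCV 4.12 (cv2) and the standard library are available. Lean on these libraries where they do the work, as an engineer would, in place of code of your own. Each camera call takes 0.05 s, during which the arm holds its last target. There are 200 camera calls.

## Task

The lesson on magnets and conductors is over: put the red electromagnet core and the copper-coloured disc (it is plated steel) in the blue tray for magnetic metals, both aluminium cylinders in the yellow tray, and the green glass insulator in the dark steel tin. Leave every sample the way up it stands now and resting on the bottom of its tray, none on another. The cork packing in the tin lies at a different depth each time, so keep the glass upright and lower it gently until you feel it touch down, without dropping or pressing it, and do not shift the switch box or the mug.

Things in the scene. Friction and masses are not known exactly. Their poses are not given: they have to be found in the camera images.
- core: Red enamelled electromagnet core, an upside-down U standing on its two bare steel pole ends: 24 mm thick (its x), 72 mm long (its y), 60 mm high; the solid red yoke that joins the legs is the top 26 mm (heights 34 to 60 mm), the gap between the legs is 28 mm. 0.4 kg, give or take a quarter. Origin: centre of its underside, on the support; z up. Goes in the blue tray.
- disc: Copper-coloured flat disc (copper-plated steel), 50 mm in diameter, 12 mm thick, lying flat, about 0.18 kg. Origin: centre of its underside. Goes in the blue tray.
- tall_cylinder: Aluminium cylinder standing upright, 32 mm in diameter, 60 mm tall, about 0.13 kg. Origin: centre of its underside. Goes in the yellow tray.
- short_cylinder: Aluminium cylinder standing upright, 28 mm in diameter, 40 mm tall, about 0.07 kg. Origin: centre of its underside. Goes in the yellow tray.
- insulator: Green glass insulator standing upright, 72 mm tall, about 0.18 kg: a stepped skirt 60 mm in diameter at the foot, and above it a plain round head 34 mm in diameter from 30 mm to 72 mm height, to grip by. Origin: centre of its underside. Goes in the dark steel tin.
- blue_tray: Fixed shallow blue plastic tray, outside 130 mm (its x) by 180 mm (its y), 22 mm high, walls and floor 4 mm thick, open on top. Origin: centre of its underside, on the desk; z up.
- yellow_tray: Fixed shallow yellow plastic tray, the same size as the blue one: outside 130 mm (its x) by 180 mm (its y), 22 mm high, walls and floor 4 mm thick. Origin: centre of its underside, on the desk; z up.
- tin: Fixed square tin of dark steel, open on top: outside 130 by 130 mm, 90 mm high, walls 4 mm thick (inside 122 by 122 mm). A flat, firm cork packing fills it from below to a level that differs each time: the packing's top is anywhere from 14 to 54 mm above the desk. Origin: centre of its underside, on the desk; z up.
- switch_box: Bystander, not to be shifted: cream rocker switch on a loose steel box, 70 mm (its x) by 100 mm (its y), 54 mm high overall. Origin: centre of its underside.
- mug: Bystander, not to be shifted: white mug, 80 mm in diameter, 85 mm high, with a handle on its own +y side that reaches about 35 mm out. Origin: centre of its underside.
Not all that is in view belongs to the job. Several things look just like the yellow_tray: the one meant starts farthest to the robot's right.

How it is judged:
By the outcome, as a careful person would: the job done as asked, in the order asked, and still so for the second after the job is handed in, with the robot touching nothing.
It also fails if it takes over 128 s, if anything falls off the work surface, if the arm or the gripper's body presses on something with over 40 N, if the wrist force passes 120 N, or if a joint passes its speed limit or range.

## Working session

There is one attempt and no reset: what is moved stays moved. The work goes in short steps, Python scripts to look and compute and a tool call to move; the robot and the scene stay as the last step left them, time stands still between calls to the robot, and variables do not carry over. Pictures are saved under pics/ and viewed, at most 14 in all, crops included, and the job is handed in when it is done.

Besides the shell and the picture viewer there is one more tool, called after "Emit:" in YAML: its name, and indented under it one key for each argument. send_rows: Moves the arm, as the interface text tells. Its arguments: {"type":"object","properties":{"deltas":{"type":"array"},"grip_force":{"type":"number"}},"required":["deltas"]}

```bash
mkdir -p pics; python3 - <<'E'
from cell import monitor, cams, arm
import cv2, numpy as np
for n in("top","scene"):
    f=cams.grab_frame(n); cv2.imwrite(f"pics/{n}0.png",f["img"]); np.savez(f"pics/{n}0.npz",**f)
    print(n,f["intrinsics"].round(1).tolist(),f["pose"].round(3).tolist())
print(monitor.observe(),arm.tcp_to_grasp)
E
```

```text
top [[406.0, 0.0, 322.2], [0.0, 406.0, 204.7], [0.0, 0.0, 1.0]] [[0.015, -0.987, 0.163, 0.295], [-1.0, -0.015, 0.003, 0.012], [-0.0, -0.163, -0.987, 0.959], [0.0, 0.0, 0.0, 1.0]]
scene [[383.2, 0.0, 323.9], [0.0, 383.2, 195.3], [0.0, 0.0, 1.0]] [[-0.582, 0.419, -0.697, 1.158], [0.813, 0.319, -0.487, 0.501], [0.019, -0.85, -0.526, 0.58], [0.0, 0.0, 0.0, 1.0]]
{'t': 0.1, 'joint_pos': array([ 1.46667281e+00,  4.08112907e-02,  8.39653674e-02, -3.97468522e-04,
       -1.61553398e+00, -3.33679820e-01]), 'dq': array([-0.00098583, -0.00085871,  0.00193521, -0.00118926, -0.00053654,
        0.00054751]), 'tau': array([-4.43566387e-03, -3.69342220e+01,  3.48286486e+01,  6.95194066e+00,
       -4.58389302e-03,  5.45396261e-06]), 'eef_pos': array([0.25419453, 0.54317874, 0.23037722]), 'tool_rot': array([ 3.13996636e+00, -1.43460234e-04, -4.37785757e-01]), 'wrist_force': array([-0.63154354,  0.0094393 ,  0.08976421]), 'moment': array([ 0.00772562, -0.01808127,  0.00657997]), 'gripper_force': 0.0, 'finger_gap': 0.08553364326043504} 0.0187
```

View pics/top0.png

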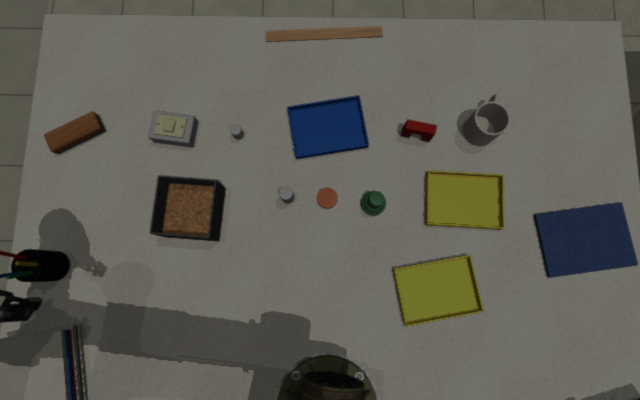

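View pics/scene0.png

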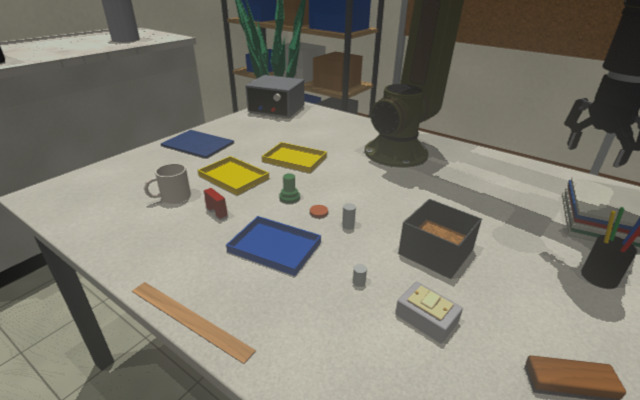

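The top view shows, as (column, row):
- Core (420,130), disc (327,198), tall cylinder (286,194), short cylinder (236,131), insulator (373,202).
- Blue tray (328,127); the blue slab at (585,240) is flat, so not the tray.
- Tin (188,208), switch box (172,127), mug (490,122).

The yellow tray could be the one at (464,200) or at (437,290). Image right is the robot's right (-y), so (464,200) fits. I'll measure everything and confirm with a crop.

```bash
cat > h.py <<'E'
import cv2, numpy as np
def ray(f,uv,z):
    uv=np.atleast_2d(np.float64(uv)); K=f["intrinsics"];T=f["pose"]
    d=np.c_[(uv-K[[0,1],2])/K[[0,1],[0,1]],np.ones(len(uv))]@T[:3,:3].T
    return (T[:3,3]+d*((z-T[2,3])/d[:,2])[:,None])
def cloud(f):
    K=f["intrinsics"];T=f["pose"];v,u=np.mgrid[:400,:640];Z=f["range_z"]
    return np.stack([(u-K[0,2])/K[0,0]*Z,(v-K[1,2])/K[1,1]*Z,Z],-1)@T[:3,:3].T+T[:3,3]
def blob(f,box,zlo,zhi,z):
    "pixels of box whose measured height is in range, cast on plane z"
    P=cloud(f); u0,v0,u1,v1=box; m=np.zeros((400,640),bool); m[v0:v1,u0:u1]=1
    m&=(P[...,2]>zlo)&(P[...,2]<zhi)&(f["range_z"]>0)
    v,u=np.nonzero(m); X=ray(f,np.c_[u,v],z)[:,:2]
    r=cv2.minAreaRect(np.float32(X*1000))
    return len(u),np.median(P[m][:,2]).round(4),X.mean(0).round(4),[np.round(q,1) for q in r]
E
python3 - <<'E'
from h import *
f=dict(np.load("pics/top0.npz"))
for n,b,lo,hi,z in [("core",(395,112,445,148),.045,.075,.06),("disc",(310,182,345,214),.006,.02,.012),("tall",(270,180,302,210),.045,.075,.06),
 ("short",(224,118,250,146),.028,.055,.04),("ins head",(355,180,395,220),.058,.085,.072),("blue",(280,90,375,165),.012,.035,.022),
 ("yel1",(418,165,512,235),.012,.035,.022),("yel2",(385,248,490,330),.012,.035,.022),("tin",(140,165,235,250),.075,.11,.09),("cork",(168,185,208,232),.005,.07,.04),
 ("box",(140,100,205,155),.03,.07,.054),("mug",(450,90,520,150),.07,.1,.085),("slab",(530,195,640,280),.003,.05,.01)]:
    print(n,*blob(f,b,lo,hi,z))
c=cv2.resize(f["img"][160:335,375:525],None,fx=3.3,fy=3.3,interpolation=cv2.INTER_CUBIC);cv2.imwrite("pics/yel.png",c)
E
```

```text
core 365 0.0587 [ 0.6287 -0.2102] [array([ 628.4, -210.3]), array([72.9, 28.7]), np.float64(78.9)]
disc 342 0.0115 [0.4688 0.0034] [array([469.8,   3.4]), array([48.2, 47.5]), np.float64(0.9)]
tall 162 0.0592 [0.4695 0.0971] [array([469.8,  96.5]), array([30.8, 30.5]), np.float64(46.7)]
short 115 0.0385 [0.6239 0.2222] [array([623.7, 222.4]), array([27.5, 26. ]), np.float64(2.7)]
ins head 199 0.0713 [ 0.4573 -0.1056] [array([ 457. , -105.9]), array([33.3, 34. ]), np.float64(89.8)]
blue 571 0.02 [6.444e-01 5.000e-04] [array([643. ,   3.8]), array([132.9, 179.5]), np.float64(10.3)]
yel1 664 0.0204 [ 0.4706 -0.3253] [array([ 468.7, -320.4]), array([182.2, 130.9]), np.float64(87.4)]
yel2 640 0.021 [ 0.2549 -0.2551] [array([ 259. , -250.6]), array([130. , 181.4]), np.float64(11.1)]
tin 738 0.0874 [0.4332 0.3169] [array([430.7, 313.9]), array([133.7, 130.4]), np.float64(86.4)]
cork 1873 0.0319 [0.4343 0.3229] [array([434.5, 323.3]), array([110.9,  90.1]), np.float64(3.5)]
box 1221 0.0413 [0.6234 0.3686] [array([623., 368.]), array([101.7,  70.6]), np.float64(82.9)]
mug 405 0.0811 [ 0.6443 -0.3658] [array([ 642.3, -364.5]), array([79.3, 85.8]), np.float64(33.2)]
slab 6061 0.0121 [ 0.3793 -0.6012] [array([ 385.9, -600.8]), array([196.5, 271.7]), np.float64(0.9)]
```

View pics/yel.png

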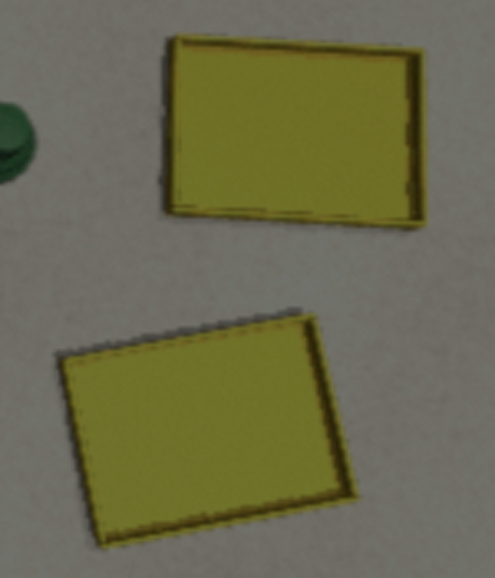

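The crop shows two identical trays, yellow A at (464,200) with y=-0.32 and yellow B at (437,290) with y=-0.25. A is farther to the robot's right, so it's the one meant. Moving to the core.

```bash
cat > go.py <<'E'
import sys,numpy as np
from scipy.spatial.transform import Rotation as R
from cell import monitor
s=monitor.observe(); x,y,z,w=map(float,sys.argv[1:5])
r0=R.from_euler("xyz",s["tool_rot"]); r1=R.from_euler("xyz",[np.pi,0,np.radians(w)])
print("rot",(r0.inv()*r1).as_rotvec().round(3),"shift",r0.inv().apply(np.array([x,y,z])-s["eef_pos"]).round(4),
 "| t",round(s["t"],1),"pos",s["eef_pos"].round(4),"gap",round(s["finger_gap"],4),"F",s["wrist_force"].round(1))
E
python3 go.py .63 -.2105 .13 -101.1
```

```text
rot [ 1.000e-03 -1.000e-03  1.327e+00] shift [0.6599 0.5231 0.1013] | t 0.1 pos [0.2542 0.5432 0.2304] gap 0.0855 F [-0.6  0.   0.1]
```

Emit:
send_rows:
  deltas:
    - [[0,0,1.327,0.66,0.523,0.1,100],[0,0,1.327,0.66,0.523,0.1,100],[0,0,1.327,0.66,0.523,0.1,100],[0,0,1.327,0.66,0.523,0.1,100],[0,0,1.327,0.66,0.523,0.1,100],[0,0,1.327,0.66,0.523,0.1,100],[0,0,1.327,0.66,0.523,0.1,100],[0,0,1.327,0.66,0.523,0.1,100],[0,0,1.327,0.66,0.523,0.1,100],[0,0,1.327,0.66,0.523,0.1,100],[0,0,1.327,0.66,0.523,0.1,100],[0,0,1.327,0.66,0.523,0.1,100]]
  grip_force: 40

```text
t: 1.3
eef_pos: [0.5207, 0.0083, 0.1601]
tool_rot: [3.142, 0.0, -1.765]
wrist_force: [1.1, 1.3, 0.3]
finger_gap: 0.0855
gripper_force: 0.0
```

```bash
python3 go.py .63 -.2105 .13 -101.1
```

```text
rot [ 0.  0. -0.] shift [ 0.1936 -0.1494  0.0301] | t 1.3 pos [0.5207 0.0083 0.1601] gap 0.0855 F [1.1 1.3 0.3]
```

Emit:
send_rows:
  deltas:
    - [[0,0,0,0.1936,-0.1494,0.03,100],[0,0,0,0.1936,-0.1494,0.03,100],[0,0,0,0.1936,-0.1494,0.03,100],[0,0,0,0.1936,-0.1494,0.03,100],[0,0,0,0.1936,-0.1494,0.03,100],[0,0,0,0.1936,-0.1494,0.03,100],[0,0,0,0.1936,-0.1494,0.03,100],[0,0,0,0.1936,-0.1494,0.03,100]]

```text
t: 2.1
eef_pos: [0.6295, -0.2079, 0.1307]
tool_rot: [-3.142, -0.0, -1.764]
wrist_force: [-0.7, -0.3, -0.2]
finger_gap: 0.0856
gripper_force: 0.0
```

```bash
python3 go.py .63 -.2105 .027 -101.1; python3 - <<'E'
from cell import cams; import cv2
cv2.imwrite("pics/a.png",cv2.resize(cams.grab_frame("scene")["img"][130:290,130:330],None,fx=3,fy=3))
E
```

```text
rot [-0. -0.  0.] shift [ 0.0024 -0.0009  0.1037] | t 2.1 pos [ 0.6295 -0.2079  0.1307] gap 0.0856 F [-0.7 -0.3 -0.2]
```

View pics/a.png

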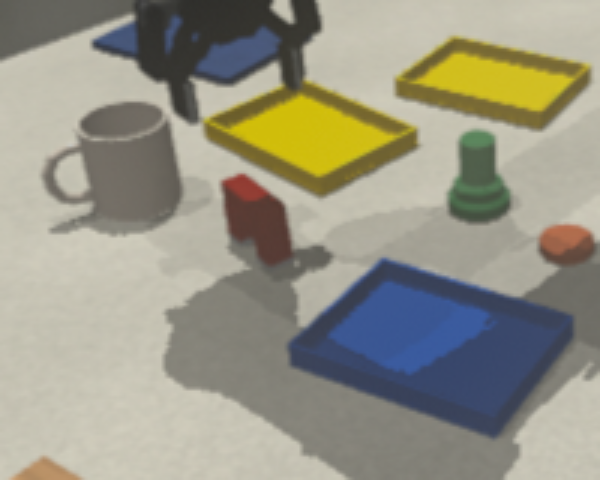

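The open fingers, at (185,110) and (290,75) in the crop, stand either side of the core at (255,220), and nothing is in the way. Going down to grip.

Emit:
send_rows:
  deltas:
    - [[0,0,0,0.002,0,0.05,100],[0,0,0,0.002,0,0.08,100],[0,0,0,0.002,0,0.103,100],[0,0,0,0.002,0,0.103,100],[0,0,0,0.002,0,0.103,0],[0,0,0,0.002,0,0.103,0],[0,0,0,0.002,0,0.103,0],[0,0,0,0.002,0,0.103,0],[0,0,0,0.002,0,0.103,0],[0,0,0,0.002,0,0.103,0],[0,0,0,0.002,0,0.103,0],[0,0,0,0.002,0,0.103,0]]

```text
t: 3.35
eef_pos: [0.6301, -0.2105, 0.029]
tool_rot: [-3.14, -0.0, -1.765]
wrist_force: [1.0, 1.1, 5.5]
finger_gap: 0.0235
gripper_force: 46.1
```

Emit:
send_rows:
  deltas:
    - [[0,0,0,0,0,-0.02,0],[0,0,0,0,0,-0.05,0],[0,0,0,0,0,-0.08,0],[0,0,0,0,0,-0.08,0]]

```text
t: 3.75
eef_pos: [0.631, -0.2112, 0.1121]
tool_rot: [-3.135, -0.001, -1.765]
wrist_force: [-0.3, -0.2, -1.6]
finger_gap: 0.0234
gripper_force: 45.3
```

```bash
python3 go.py .6505 -.0375 .11 -79.7
```

```text
rot [-0.006 -0.002 -0.374] shift [-0.1742  0.0144  0.0019] | t 3.8 pos [ 0.631  -0.2112  0.1121] gap 0.0234 F [-0.3 -0.2 -1.6]
```

Emit:
send_rows:
  deltas:
    - [[0,0,-0.1,-0.04,0.004,0,0],[0,0,-0.2,-0.08,0.008,0,0],[0,0,-0.3,-0.12,0.012,0,0],[0,0,-0.374,-0.16,0.014,0,0],[0,0,-0.374,-0.174,0.014,0,0],[0,0,-0.374,-0.174,0.014,0,0],[0,0,-0.374,-0.174,0.014,0,0],[0,0,-0.374,-0.174,0.014,0,0]]

```text
t: 4.55
eef_pos: [0.6487, -0.0381, 0.1067]
tool_rot: [3.14, -0.0, -1.392]
wrist_force: [0.9, 0.6, -2.5]
finger_gap: 0.0233
gripper_force: 45.1
```

```bash
python3 go.py .6505 -.0375 .035 -79.7
```

```text
rot [ 0.001 -0.    -0.001] shift [-0.0002 -0.002   0.0717] | t 4.5 pos [ 0.6487 -0.0381  0.1067] gap 0.0233 F [ 0.9  0.6 -2.5]
```

Emit:
send_rows:
  deltas:
    - [[0,0,0,0,-0.001,0.03,0],[0,0,0,0,-0.001,0.055,0],[0,0,0,0,-0.001,0.065,0],[0,0,0,0,-0.001,0.07,0],[0,0,0,0,-0.001,0.072,0],[0,0,0,0,-0.001,0.072,0],[0,0,0,0,-0.001,0.072,0]]

```text
t: 5.25
eef_pos: [0.6508, -0.0369, 0.037]
tool_rot: [-3.14, -0.0, -1.391]
wrist_force: [0.1, 0.7, -3.3]
finger_gap: 0.0232
gripper_force: 45.0
```

Emit:
send_rows:
  deltas:
    - [[0,0,0,0,0,0.0005,0],[0,0,0,0,0,0.001,0],[0,0,0,0,0,0.001,0]]

```text
t: 5.55
eef_pos: [0.6501, -0.0368, 0.0347]
tool_rot: [-3.141, -0.0, -1.391]
wrist_force: [-0.5, 0.6, -1.8]
finger_gap: 0.0236
gripper_force: 45.0
```

Emit:
send_rows:
  deltas:
    - [[0,0,0,0,0,0.0005,0],[0,0,0,0,0,0.001,0],[0,0,0,0,0,0.001,0],[0,0,0,0,0,0.001,0]]

```text
t: 5.95
eef_pos: [0.65, -0.0368, 0.0335]
tool_rot: [3.141, -0.0, -1.391]
wrist_force: [1.0, 0.9, -2.6]
finger_gap: 0.0232
gripper_force: 45.0
```

Emit:
send_rows:
  deltas:
    - [[0,0,0,0,0,0.0005,0],[0,0,0,0,0,0.001,0],[0,0,0,0,0,0.001,0]]

```text
t: 6.25
eef_pos: [0.6502, -0.0369, 0.033]
tool_rot: [-3.141, -0.0, -1.391]
wrist_force: [-1.1, -0.4, -1.0]
finger_gap: 0.0235
gripper_force: 45.2
```

Emit:
send_rows:
  deltas:
    - [[0,0,0,0,0,0.0005,0],[0,0,0,0,0,0.001,0],[0,0,0,0,0,0.001,0]]

```text
t: 6.55
eef_pos: [0.6503, -0.0369, 0.0329]
tool_rot: [-3.141, -0.001, -1.39]
wrist_force: [-3.5, 0.9, 5.6]
finger_gap: 0.0233
gripper_force: 46.0
```

Touched down. Releasing and rising.

Emit:
send_rows:
  deltas:
    - [[0,0,0,0,0,-0.0005,55],[0,0,0,0,0,-0.0005,55],[0,0,0,0,0,-0.0005,55],[0,0,0,0,0,-0.0005,55],[0,0,0,0,0,-0.03,55],[0,0,0,0,0,-0.07,55],[0,0,0,0,0,-0.1,55],[0,0,0,0,0,-0.1,55]]

```text
t: 7.35
eef_pos: [0.6526, -0.0371, 0.138]
tool_rot: [-3.132, -0.002, -1.391]
wrist_force: [-0.5, 0.2, 0.1]
finger_gap: 0.0471
gripper_force: 0.0
```

```bash
python3 go.py .469 .0035 .09 -90
```

```text
rot [-0.01  -0.001  0.18 ] shift [-0.0729  0.1738  0.0463] | t 7.3 pos [ 0.6526 -0.0371  0.138 ] gap 0.0471 F [-0.5  0.2  0.1]
```

Emit:
send_rows:
  deltas:
    - [[0,0,0.06,-0.02,0.046,0,80],[0,0,0.12,-0.04,0.09,0.01,80],[0,0,0.18,-0.06,0.13,0.03,80],[0,0,0.18,-0.072,0.17,0.042,80],[0,0,0.18,-0.073,0.174,0.042,80],[0,0,0.18,-0.073,0.174,0.042,80],[0,0,0.18,-0.073,0.174,0.042,80],[0,0,0.18,-0.073,0.174,0.042,80]]

```text
t: 8.15
eef_pos: [0.4669, 0.0039, 0.0901]
tool_rot: [-3.141, -0.0, -1.571]
wrist_force: [0.2, 0.1, -0.0]
finger_gap: 0.0683
gripper_force: 0.0
```

```bash
python3 go.py .469 .0035 .000 -90;  python3 - <<'E'
from cell import cams; import cv2,numpy as np
f=cams.grab_frame("scene"); cv2.imwrite("pics/b.png",cv2.resize(f["img"][160:290,200:420],None,fx=3.5,fy=3.5))
E
```

```text
rot [-0.001 -0.    -0.001] shift [ 0.0004 -0.002   0.0901] | t 8.2 pos [0.4669 0.0039 0.0901] gap 0.0683 F [ 0.2  0.1 -0. ]
```

View pics/b.png

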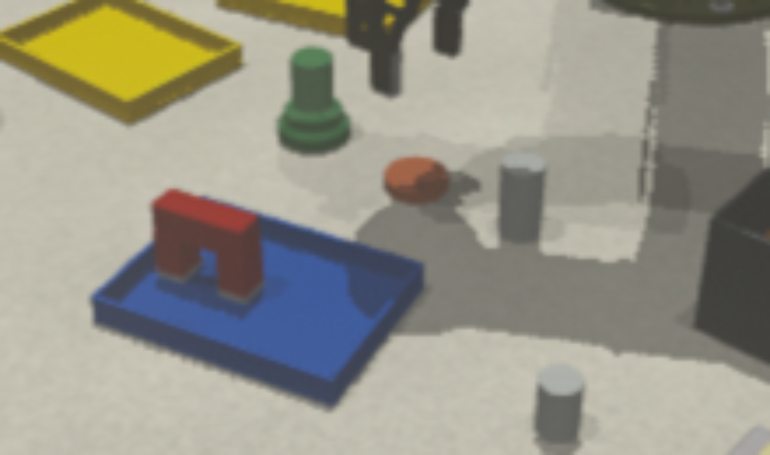

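The core stands in the tray at (205,245) in the crop, and the fingers hover over the disc at (415,180). Going down to the disc.

Emit:
send_rows:
  deltas:
    - [[0,0,0,0,-0.002,0.04,80],[0,0,0,0,-0.002,0.07,80],[0,0,0,0,-0.002,0.085,80],[0,0,0,0,-0.002,0.09,80],[0,0,0,0,-0.002,0.09,80],[0,0,0,0,-0.002,0.09,0],[0,0,0,0,-0.002,0.09,0],[0,0,0,0,-0.002,0.09,0],[0,0,0,0,-0.002,0.09,0],[0,0,0,0,-0.002,0.09,0],[0,0,0,0,-0.002,0.09,0]]

```text
t: 9.3
eef_pos: [0.4691, 0.0041, 0.0014]
tool_rot: [-3.138, 0.0, -1.57]
wrist_force: [0.2, 0.2, 5.6]
finger_gap: 0.0474
gripper_force: 41.6
```

Emit:
send_rows:
  deltas:
    - [[0,0,0,0,0,-0.01,0],[0,0,0,0,0,-0.03,0],[0,0,0,0,0,-0.06,0],[0,0,0,0,0,-0.09,0],[0,0,0,0,0,-0.09,0],[0,0,0,0,0,-0.09,0]]

```text
t: 9.9
eef_pos: [0.4678, 0.0042, 0.09]
tool_rot: [-3.141, 0.001, -1.571]
wrist_force: [-0.0, 0.2, -2.4]
finger_gap: 0.0479
gripper_force: 41.9
```

```bash
python3 go.py .635 .048 .09 -79.7;  python3 - <<'E'
from cell import cams; import cv2,numpy as np
f=cams.grab_frame("scene"); cv2.imwrite("pics/c.png",cv2.resize(f["img"][130:260,250:420],None,fx=4,fy=4))
E
```

```text
rot [-0.001  0.001 -0.18 ] shift [-4.380e-02 -1.672e-01  1.000e-04] | t 9.9 pos [0.4678 0.0042 0.09  ] gap 0.0479 F [-0.   0.2 -2.4]
```

View pics/c.png

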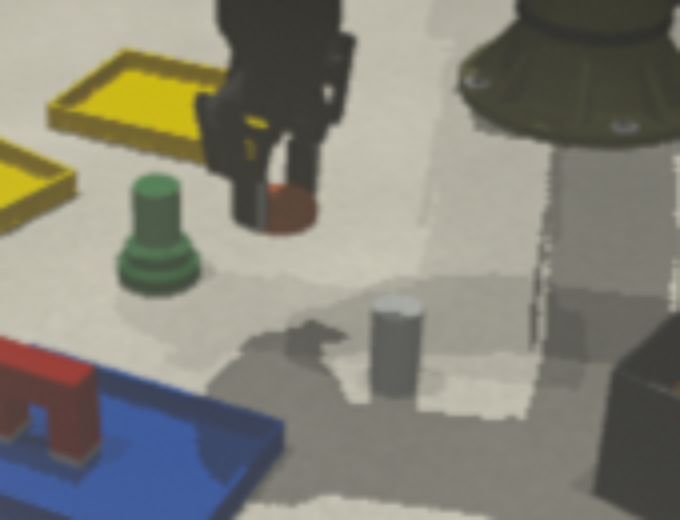

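The disc hangs flat between the fingers at (280,210). Carrying it to the blue tray.

Emit:
send_rows:
  deltas:
    - [[0,0,-0.06,-0.01,-0.04,0,0],[0,0,-0.12,-0.021,-0.08,0,0],[0,0,-0.18,-0.032,-0.12,0,0],[0,0,-0.18,-0.042,-0.155,0,0],[0,0,-0.18,-0.044,-0.167,0,0],[0,0,-0.18,-0.044,-0.167,0,0],[0,0,-0.18,-0.044,-0.167,0,0],[0,0,-0.18,-0.044,-0.167,0,0]]

```text
t: 10.75
eef_pos: [0.6339, 0.0476, 0.0891]
tool_rot: [3.141, -0.0, -1.391]
wrist_force: [0.2, 0.4, -0.3]
finger_gap: 0.0479
gripper_force: 42.0
```

```bash
python3 go.py .635 .048 .0055 -79.7
```

```text
rot [ 0.001 -0.     0.   ] shift [-0.0002 -0.0013  0.0836] | t 10.8 pos [0.6339 0.0476 0.0891] gap 0.0479 F [ 0.2  0.4 -0.3]
```

Emit:
send_rows:
  deltas:
    - [[0,0,0,0,-0.001,0.035,0],[0,0,0,0,-0.001,0.06,0],[0,0,0,0,-0.001,0.072,0],[0,0,0,0,-0.001,0.078,0],[0,0,0,0,-0.001,0.081,0],[0,0,0,0,-0.001,0.082,0],[0,0,0,0,-0.001,0.083,0],[0,0,0,0,-0.001,0.083,0]]

```text
t: 11.55
eef_pos: [0.6362, 0.0481, 0.0074]
tool_rot: [-3.14, 0.0, -1.391]
wrist_force: [-0.4, -0.3, -2.5]
finger_gap: 0.0476
gripper_force: 42.1
```

Emit:
send_rows:
  deltas:
    - [[0,0,0,0,0,0.0005,0],[0,0,0,0,0,0.001,0],[0,0,0,0,0,0.001,0]]

```text
t: 11.85
eef_pos: [0.6358, 0.048, 0.0056]
tool_rot: [3.142, -0.0, -1.391]
wrist_force: [-0.1, -0.5, -1.1]
finger_gap: 0.0478
gripper_force: 42.1
```

Emit:
send_rows:
  deltas:
    - [[0,0,0,0,0,0.0005,0],[0,0,0,0,0,0.001,0],[0,0,0,0,0,0.001,0]]

```text
t: 12.15
eef_pos: [0.6361, 0.048, 0.0054]
tool_rot: [-3.141, -0.0, -1.391]
wrist_force: [-2.4, 0.2, 4.0]
finger_gap: 0.0478
gripper_force: 42.6
```

Emit:
send_rows:
  deltas:
    - [[0,0,0,0,0,-0.0005,72],[0,0,0,0,0,-0.0005,72],[0,0,0,0,0,-0.0005,72],[0,0,0,0,0,-0.0005,72],[0,0,0,0,0,-0.03,72],[0,0,0,0,0,-0.07,72],[0,0,0,0,0,-0.11,72],[0,0,0,0,0,-0.12,72],[0,0,0,0,0,-0.12,72]]

```text
t: 13.05
eef_pos: [0.637, 0.0483, 0.1273]
tool_rot: [-3.137, 0.0, -1.391]
wrist_force: [-0.1, -0.5, -0.6]
finger_gap: 0.0612
gripper_force: 0.0
```

```bash
python3 go.py .4697 .0968 .11 -90;  python3 - <<'E'
from h import *
from cell import cams
f=cams.grab_frame("scene"); cv2.imwrite("pics/d.png",cv2.resize(f["img"][180:300,200:400],None,fx=4,fy=4))
E
```

```text
rot [-0.005  0.001  0.18 ] shift [-0.0777  0.156   0.0166] | t 13.1 pos [0.637  0.0483 0.1273] gap 0.0612 F [-0.1 -0.5 -0.6]
```

View pics/d.png

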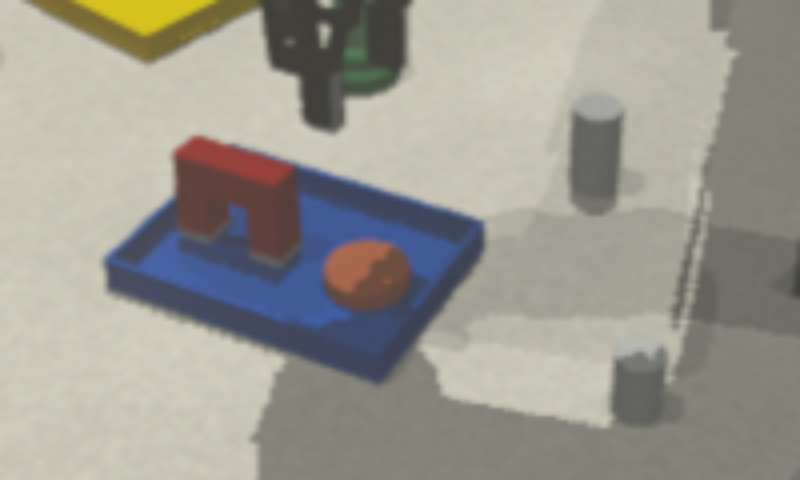

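The core (235,200) and disc (368,275) rest in the blue tray, clear of each other. On to the tall cylinder.

Emit:
send_rows:
  deltas:
    - [[0,0,0.06,-0.02,0.04,0,72],[0,0,0.12,-0.04,0.08,0,72],[0,0,0.18,-0.06,0.12,0,72],[0,0,0.18,-0.075,0.15,0.01,72],[0,0,0.18,-0.0775,0.156,0.015,72],[0,0,0.18,-0.0775,0.156,0.015,72],[0,0,0.18,-0.0775,0.156,0.015,72],[0,0,0.18,-0.0775,0.156,0.015,72]]

```text
t: 13.9
eef_pos: [0.4691, 0.096, 0.1092]
tool_rot: [3.141, -0.001, -1.572]
wrist_force: [0.6, -0.7, 0.9]
finger_gap: 0.0616
gripper_force: 0.0
```

```bash
python3 go.py .4697 .0968 .021 -90
```

```text
rot [ 0.001 -0.001 -0.001] shift [-0.0009 -0.0007  0.0882] | t 13.9 pos [0.4691 0.096  0.1092] gap 0.0616 F [ 0.6 -0.7  0.9]
```

Emit:
send_rows:
  deltas:
    - [[0,0,0,-0.001,0,0.04,72],[0,0,0,-0.001,0,0.075,72],[0,0,0,-0.001,0,0.088,72],[0,0,0,-0.001,0,0.088,72],[0,0,0,-0.001,0,0.088,72],[0,0,0,-0.001,0,0.088,0],[0,0,0,-0.001,0,0.088,0],[0,0,0,-0.001,0,0.088,0],[0,0,0,-0.001,0,0.088,0],[0,0,0,-0.001,0,0.088,0],[0,0,0,-0.001,0,0.088,0]]
  grip_force: 30

```text
t: 15.0
eef_pos: [0.4695, 0.0978, 0.0233]
tool_rot: [-3.139, 0.001, -1.57]
wrist_force: [0.3, 0.8, 5.5]
finger_gap: 0.0314
gripper_force: 29.6
```

Emit:
send_rows:
  deltas:
    - [[0,0,0,0,0,-0.02,0],[0,0,0,0,0,-0.06,0],[0,0,0,0,0,-0.1,0],[0,0,0,0,0,-0.12,0],[0,0,0,0,0,-0.12,0]]

```text
t: 15.5
eef_pos: [0.4698, 0.098, 0.1453]
tool_rot: [-3.136, 0.003, -1.571]
wrist_force: [0.2, 1.3, -0.9]
finger_gap: 0.0313
gripper_force: 30.2
```

```bash
python3 go.py .471 -.2805 .13 -92.6
```

```text
rot [-0.005  0.003  0.046] shift [ 0.3785 -0.001   0.0143] | t 15.5 pos [0.4698 0.098  0.1453] gap 0.0313 F [ 0.2  1.3 -0.9]
```

Emit:
send_rows:
  deltas:
    - [[0,0,0.02,0.03,0,0,0],[0,0,0.045,0.075,0,0,0],[0,0,0.045,0.12,0,0,0],[0,0,0.045,0.165,0,0,0],[0,0,0.045,0.21,0,0,0],[0,0,0.045,0.255,0,0,0],[0,0,0.045,0.3,0,0,0],[0,0,0.045,0.34,-0.001,0,0],[0,0,0.045,0.365,-0.001,0,0],[0,0,0.045,0.378,-0.001,0.01,0],[0,0,0.045,0.378,-0.001,0.02,0],[0,0,0.045,0.378,-0.001,0.02,0]]

```text
t: 16.7
eef_pos: [0.4681, -0.2795, 0.1181]
tool_rot: [3.137, 0.002, -1.616]
wrist_force: [-0.4, 0.5, -1.4]
finger_gap: 0.0312
gripper_force: 30.1
```

```bash
python3 go.py .4705 -.2805 .0285 -92.6
```

```text
rot [0.005 0.002 0.   ] shift [ 0.0011 -0.0029  0.0896] | t 16.7 pos [ 0.4681 -0.2795  0.1181] gap 0.0312 F [-0.4  0.5 -1.4]
```

Emit:
send_rows:
  deltas:
    - [[0,0,0,0,0,0.04,0],[0,0,0,0,0,0.07,0],[0,0,0,0,0,0.082,0],[0,0,0,0,0,0.088,0],[0,0,0,0,0,0.09,0],[0,0,0,0,0,0.09,0],[0,0,0,0,0,0.09,0]]

```text
t: 17.4
eef_pos: [0.4704, -0.2809, 0.0331]
tool_rot: [-3.139, -0.001, -1.616]
wrist_force: [-0.2, 0.1, -1.2]
finger_gap: 0.031
gripper_force: 30.2
```

Emit:
send_rows:
  deltas:
    - [[0,0,0,0,0,0.0005,0],[0,0,0,0,0,0.001,0],[0,0,0,0,0,0.001,0]]

```text
t: 17.7
eef_pos: [0.4695, -0.2807, 0.0308]
tool_rot: [-3.141, -0.0, -1.616]
wrist_force: [-0.3, -0.1, -0.5]
finger_gap: 0.0309
gripper_force: 30.2
```

Expected contact is at about 0.0273.

Emit:
send_rows:
  deltas:
    - [[0,0,0,0,0,0.001,0],[0,0,0,0,0,0.002,0],[0,0,0,0,0,0.0025,0],[0,0,0,0,0,0.0025,0]]

```text
t: 18.1
eef_pos: [0.4693, -0.2807, 0.0279]
tool_rot: [3.141, -0.0, -1.616]
wrist_force: [-0.4, -0.9, -1.5]
finger_gap: 0.0315
gripper_force: 30.2
```

Emit:
send_rows:
  deltas:
    - [[0,0,0,0,0,0.0005,0],[0,0,0,0,0,0.001,0],[0,0,0,0,0,0.001,0]]

```text
t: 18.4
eef_pos: [0.4695, -0.2807, 0.0274]
tool_rot: [-3.142, -0.0, -1.616]
wrist_force: [-0.8, 0.1, 0.5]
finger_gap: 0.0312
gripper_force: 30.4
```

Emit:
send_rows:
  deltas:
    - [[0,0,0,0,0,0.0006,0],[0,0,0,0,0,0.0006,65],[0,0,0,0,0,0.0006,65],[0,0,0,0,0,0.0006,65],[0,0,0,0,0,0.0006,65],[0,0,0,0,0,-0.03,65],[0,0,0,0,0,-0.07,65],[0,0,0,0,0,-0.1,65],[0,0,0,0,0,-0.1,65]]

```text
t: 19.3
eef_pos: [0.4717, -0.2819, 0.1328]
tool_rot: [-3.133, -0.003, -1.616]
wrist_force: [0.8, 0.6, -0.0]
finger_gap: 0.0557
gripper_force: 0.0
```

```bash
python3 go.py .6238 .2223 .10 -90
```

```text
rot [-0.008 -0.004 -0.045] shift [-0.5106 -0.1291  0.0321] | t 19.3 pos [ 0.4717 -0.2819  0.1328] gap 0.0557 F [ 0.8  0.6 -0. ]
```

Emit:
send_rows:
  deltas:
    - [[0,0,-0.045,-0.04,-0.01,0,65],[0,0,-0.045,-0.087,-0.022,0,65],[0,0,-0.045,-0.135,-0.034,0,65],[0,0,-0.045,-0.183,-0.046,0,65],[0,0,-0.045,-0.231,-0.058,0,65],[0,0,-0.045,-0.279,-0.07,0,65],[0,0,-0.045,-0.327,-0.082,0,65],[0,0,-0.045,-0.375,-0.094,0,65],[0,0,-0.045,-0.423,-0.106,0,65],[0,0,-0.045,-0.47,-0.118,0,65],[0,0,-0.045,-0.5,-0.127,0.02,65],[0,0,-0.045,-0.511,-0.129,0.03,65]]

```text
t: 20.5
eef_pos: [0.6207, 0.2267, 0.0937]
tool_rot: [3.138, -0.001, -1.569]
wrist_force: [-0.2, -0.5, 0.4]
finger_gap: 0.0551
gripper_force: 0.0
```

Emit:
send_rows:
  deltas:
    - [[0,0,0,0,0,0,65],[0,0,0,0,0,0,65],[0,0,0,0,0,0,65]]

```text
t: 20.8
eef_pos: [0.6217, 0.2229, 0.0983]
tool_rot: [-3.14, 0.0, -1.572]
wrist_force: [0.4, -0.3, 0.3]
finger_gap: 0.0558
gripper_force: 0.0
```

```bash
python3 go.py .6238 .2223 .008 -90
```

```text
rot [-0.002  0.    -0.001] shift [ 0.0006 -0.002   0.0903] | t 20.8 pos [0.6217 0.2229 0.0983] gap 0.0558 F [ 0.4 -0.3  0.3]
```

Emit:
send_rows:
  deltas:
    - [[0,0,0,0.0005,-0.001,0.04,65],[0,0,0,0.0005,-0.001,0.075,65],[0,0,0,0.0005,-0.001,0.09,65],[0,0,0,0.0005,-0.001,0.09,65],[0,0,0,0.0005,-0.001,0.09,65],[0,0,0,0.0005,-0.001,0.09,0],[0,0,0,0.0005,-0.001,0.09,0],[0,0,0,0.0005,-0.001,0.09,0],[0,0,0,0.0005,-0.001,0.09,0],[0,0,0,0.0005,-0.001,0.09,0],[0,0,0,0.0005,-0.001,0.09,0]]
  grip_force: 30

```text
t: 21.9
eef_pos: [0.6235, 0.2241, 0.0095]
tool_rot: [-3.138, 0.001, -1.57]
wrist_force: [-1.2, -0.7, 6.1]
finger_gap: 0.027
gripper_force: 29.7
```

Emit:
send_rows:
  deltas:
    - [[0,0,0,0,0,-0.02,0],[0,0,0,0,0,-0.06,0],[0,0,0,0,0,-0.1,0],[0,0,0,0,0,-0.14,0],[0,0,0,0,0,-0.14,0],[0,0,0,0,0,-0.14,0]]

```text
t: 22.5
eef_pos: [0.6226, 0.224, 0.1485]
tool_rot: [-3.14, 0.002, -1.571]
wrist_force: [-0.2, 0.3, -1.8]
finger_gap: 0.0273
gripper_force: 29.7
```

```bash
python3 go.py .467 -.3603 .14 -92.6
```

```text
rot [-0.002  0.002  0.045] shift [0.5843 0.1557 0.0071] | t 22.5 pos [0.6226 0.224  0.1485] gap 0.0273 F [-0.2  0.3 -1.8]
```

Emit:
send_rows:
  deltas:
    - [[0,0,0.045,0.03,0.008,0,0],[0,0,0.045,0.075,0.02,0,0],[0,0,0.045,0.122,0.0325,0,0],[0,0,0.045,0.169,0.045,0,0],[0,0,0.045,0.216,0.0575,0,0],[0,0,0.045,0.263,0.07,0,0],[0,0,0.045,0.31,0.0825,0,0],[0,0,0.045,0.357,0.095,0,0],[0,0,0.045,0.404,0.1075,0,0],[0,0,0.045,0.45,0.12,0,0],[0,0,0.045,0.496,0.132,0,0],[0,0,0.045,0.535,0.143,0,0]]

```text
t: 23.7
eef_pos: [0.4776, -0.3132, 0.1453]
tool_rot: [3.139, 0.001, -1.616]
wrist_force: [0.4, 0.1, -1.0]
finger_gap: 0.027
gripper_force: 29.8
```

Emit:
send_rows:
  deltas:
    - [[0,0,0,0.03,0.01,0,0],[0,0,0,0.047,0.014,0,0],[0,0,0,0.047,0.014,0.02,0],[0,0,0,0.047,0.014,0.03,0],[0,0,0,0.047,0.014,0.03,0]]

```text
t: 24.2
eef_pos: [0.4618, -0.3568, 0.1137]
tool_rot: [3.136, 0.002, -1.616]
wrist_force: [0.1, 0.2, -1.4]
finger_gap: 0.0274
gripper_force: 29.8
```

```bash
python3 go.py .467 -.3603 .0135 -92.6
```

```text
rot [0.005 0.002 0.   ] shift [ 0.0035 -0.0059  0.1001] | t 24.2 pos [ 0.4618 -0.3568  0.1137] gap 0.0274 F [ 0.1  0.2 -1.4]
```

Emit:
send_rows:
  deltas:
    - [[0,0,0,0.002,-0.003,0.04,0],[0,0,0,0.002,-0.003,0.07,0],[0,0,0,0.002,-0.003,0.087,0],[0,0,0,0.002,-0.003,0.095,0],[0,0,0,0.002,-0.003,0.099,0],[0,0,0,0.002,-0.003,0.1,0],[0,0,0,0.002,-0.003,0.1,0],[0,0,0,0.002,-0.003,0.1,0]]

```text
t: 25.0
eef_pos: [0.4667, -0.3602, 0.0183]
tool_rot: [-3.14, -0.001, -1.616]
wrist_force: [-0.5, 0.4, -0.6]
finger_gap: 0.0274
gripper_force: 29.8
```

```bash
python3 go.py .467 -.3603 .0135 -92.6
```

```text
rot [-0.002 -0.001  0.001] shift [ 0.0001 -0.0003  0.0048] | t 25.0 pos [ 0.4667 -0.3602  0.0183] gap 0.0274 F [-0.5  0.4 -0.6]
```

Emit:
send_rows:
  deltas:
    - [[0,0,0,0,0,0.001,0],[0,0,0,0,0,0.002,0],[0,0,0,0,0,0.003,0],[0,0,0,0,0,0.003,0],[0,0,0,0,0,0.003,0]]

```text
t: 25.5
eef_pos: [0.466, -0.36, 0.014]
tool_rot: [3.141, -0.0, -1.616]
wrist_force: [0.3, -0.7, -0.7]
finger_gap: 0.0272
gripper_force: 29.8
```

Emit:
send_rows:
  deltas:
    - [[0,0,0,0,0,0.0005,0],[0,0,0,0,0,0.001,0],[0,0,0,0,0,0.001,0]]

```text
t: 25.8
eef_pos: [0.4662, -0.3601, 0.0135]
tool_rot: [-3.141, -0.0, -1.616]
wrist_force: [-0.7, 1.6, 2.3]
finger_gap: 0.027
gripper_force: 30.1
```

Emit:
send_rows:
  deltas:
    - [[0,0,0,0,0,0,60],[0,0,0,0,0,0,60],[0,0,0,0,0,0,60],[0,0,0,0,0,0,60],[0,0,0,0,0,-0.03,60],[0,0,0,0,0,-0.07,60],[0,0,0,0,0,-0.12,60],[0,0,0,0,0,-0.13,70],[0,0,0,0,0,-0.13,70]]

```text
t: 26.7
eef_pos: [0.4674, -0.3606, 0.1465]
tool_rot: [-3.136, -0.002, -1.616]
wrist_force: [-0.2, 0.2, -1.2]
finger_gap: 0.0597
gripper_force: 0.0
```

```bash
python3 go.py .457 -.1058 .13 -90;  python3 - <<'E'
from h import *
from cell import cams
f=cams.grab_frame("scene"); cv2.imwrite("pics/e.png",cv2.resize(f["img"][130:280,140:360],None,fx=3.5,fy=3.5))
E
```

```text
rot [-0.005 -0.002 -0.045] shift [-0.2541  0.0219  0.0158] | t 26.7 pos [ 0.4674 -0.3606  0.1465] gap 0.0597 F [-0.2  0.2 -1.2]
```

View pics/e.png

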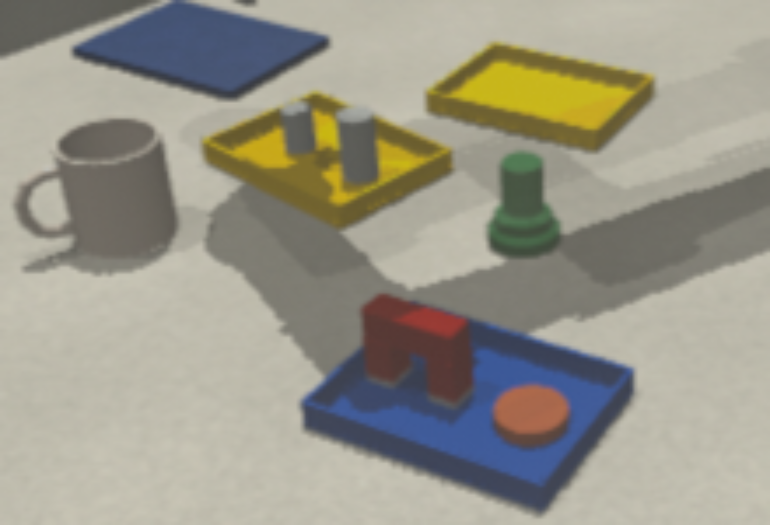

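Both cylinders stand in the right-hand yellow tray, at (298,128) and (357,145) in the crop, and the mug hasn't moved. Now the insulator at (522,205).

Emit:
send_rows:
  deltas:
    - [[0,0,-0.045,-0.03,0.003,0,70],[0,0,-0.045,-0.075,0.007,0,70],[0,0,-0.045,-0.12,0.011,0,70],[0,0,-0.045,-0.165,0.015,0,70],[0,0,-0.045,-0.21,0.019,0,70],[0,0,-0.045,-0.24,0.021,0.008,70],[0,0,-0.045,-0.254,0.0215,0.013,70],[0,0,-0.045,-0.254,0.0215,0.013,70],[0,0,-0.045,-0.254,0.0215,0.013,70],[0,0,-0.045,-0.254,0.0215,0.013,70]]

```text
t: 27.75
eef_pos: [0.4559, -0.1059, 0.1296]
tool_rot: [3.141, -0.0, -1.572]
wrist_force: [0.3, -0.6, -0.8]
finger_gap: 0.0599
gripper_force: 0.0
```

```bash
python3 go.py .457 -.1058 .036 -90
```

```text
rot [ 0.001 -0.    -0.001] shift [-0.0002 -0.0012  0.0936] | t 27.8 pos [ 0.4559 -0.1059  0.1296] gap 0.0599 F [ 0.3 -0.6 -0.8]
```

Emit:
send_rows:
  deltas:
    - [[0,0,0,0,-0.001,0.04,70],[0,0,0,0,-0.001,0.075,70],[0,0,0,0,-0.001,0.09,70],[0,0,0,0,-0.001,0.093,70],[0,0,0,0,-0.001,0.093,70],[0,0,0,0,-0.001,0.093,0],[0,0,0,0,-0.001,0.093,0],[0,0,0,0,-0.001,0.093,0],[0,0,0,0,-0.001,0.093,0],[0,0,0,0,-0.001,0.093,0],[0,0,0,0,-0.001,0.093,0]]
  grip_force: 30

```text
t: 28.85
eef_pos: [0.458, -0.1054, 0.0386]
tool_rot: [-3.139, -0.001, -1.57]
wrist_force: [-0.7, 0.2, 6.1]
finger_gap: 0.0331
gripper_force: 29.8
```

Emit:
send_rows:
  deltas:
    - [[0,0,0,0,0,-0.01,0],[0,0,0,0,0,-0.04,0],[0,0,0,0,0,-0.08,0],[0,0,0,0,0,-0.12,0],[0,0,0,0,0,-0.15,0],[0,0,0,0,0,-0.15,0],[0,0,0,0,0,-0.15,0]]

```text
t: 29.55
eef_pos: [0.4569, -0.1048, 0.1871]
tool_rot: [-3.141, 0.001, -1.571]
wrist_force: [1.2, 0.5, -3.3]
finger_gap: 0.0328
gripper_force: 30.5
```

```bash
python3 go.py .431 .314 .185 -93.6
```

```text
rot [-0.     0.001  0.063] shift [-0.4188  0.0259  0.0025] | t 29.6 pos [ 0.4569 -0.1048  0.1871] gap 0.0328 F [ 1.2  0.5 -3.3]
```

Emit:
send_rows:
  deltas:
    - [[0,0,0.03,-0.02,0.001,0,0],[0,0,0.063,-0.06,0.004,0,0],[0,0,0.063,-0.1,0.007,0,0],[0,0,0.063,-0.145,0.01,0,0],[0,0,0.063,-0.19,0.013,0,0],[0,0,0.063,-0.235,0.016,0,0],[0,0,0.063,-0.28,0.019,0,0],[0,0,0.063,-0.32,0.021,0,0],[0,0,0.063,-0.36,0.023,0,0],[0,0,0.063,-0.395,0.025,0,0],[0,0,0.063,-0.412,0.026,0,0],[0,0,0.063,-0.419,0.026,0,0]]

```text
t: 30.75
eef_pos: [0.4301, 0.3146, 0.1849]
tool_rot: [3.139, -0.003, -1.632]
wrist_force: [0.0, -0.4, -2.1]
finger_gap: 0.0326
gripper_force: 30.5
```

Emit:
send_rows:
  deltas:
    - [[0,0,0,0,0,0,0],[0,0,0,0,0,0,0],[0,0,0,0,0,0,0],[0,0,0,0,0,0,0]]

```text
t: 31.15
eef_pos: [0.4313, 0.313, 0.1873]
tool_rot: [-3.141, 0.0, -1.635]
wrist_force: [0.5, 0.5, -2.1]
finger_gap: 0.0331
gripper_force: 30.5
```

```bash
python3 go.py .431 .314 .082 -93.6;  python3 - <<'E'
from h import *
from cell import cams
f=cams.grab_frame("scene"); cv2.imwrite("pics/f.png",cv2.resize(f["img"][100:290,340:540],None,fx=3,fy=3))
E
```

```text
rot [-0.     0.    -0.001] shift [-0.001   0.0004  0.1053] | t 31.1 pos [0.4313 0.313  0.1873] gap 0.0331 F [ 0.5  0.5 -2.1]
```

View pics/f.png

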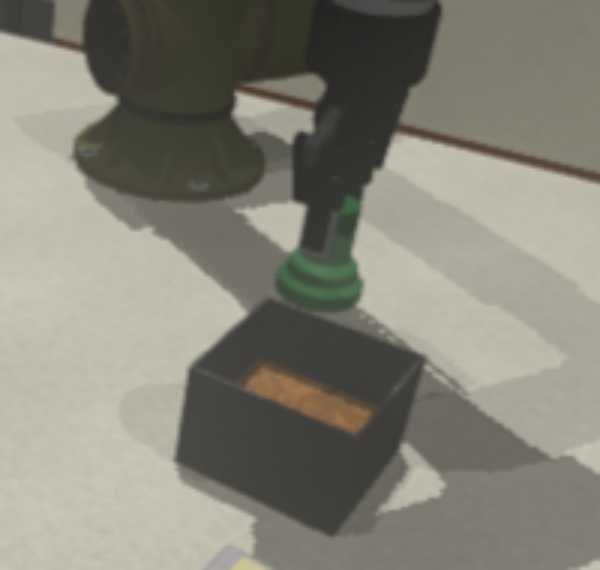

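The glass hangs upright at (320,270) above the tin. Depth puts the cork at about 33 mm, so contact should come near TCP z 0.072. I'll go to 0.085 and feel from there.

Emit:
send_rows:
  deltas:
    - [[0,0,0,0,0,0.03,0],[0,0,0,0,0,0.06,0],[0,0,0,0,0,0.08,0],[0,0,0,0,0,0.092,0],[0,0,0,0,0,0.098,0],[0,0,0,0,0,0.102,0],[0,0,0,0,0,0.102,0],[0,0,0,0,0,0.102,0],[0,0,0,0,0,0.102,0]]

```text
t: 32.1
eef_pos: [0.4314, 0.3141, 0.086]
tool_rot: [-3.141, 0.001, -1.634]
wrist_force: [0.7, 0.2, -2.0]
finger_gap: 0.0331
gripper_force: 30.4
```

Emit:
send_rows:
  deltas:
    - [[0,0,0,0,0,0.001,0],[0,0,0,0,0,0.002,0],[0,0,0,0,0,0.003,0],[0,0,0,0,0,0.004,0],[0,0,0,0,0,0.004,0],[0,0,0,0,0,0.004,0]]

```text
t: 32.7
eef_pos: [0.4311, 0.3137, 0.081]
tool_rot: [3.142, -0.0, -1.634]
wrist_force: [-0.3, -0.1, -2.9]
finger_gap: 0.0332
gripper_force: 30.4
```

```bash
python3 go.py .431 .314 .072 -93.6
```

```text
rot [ 0. -0. -0.] shift [-0.0003  0.0001  0.009 ] | t 32.7 pos [0.4311 0.3137 0.081 ] gap 0.0332 F [-0.3 -0.1 -2.9]
```

Emit:
send_rows:
  deltas:
    - [[0,0,0,0,0,0.001,0],[0,0,0,0,0,0.002,0],[0,0,0,0,0,0.003,0],[0,0,0,0,0,0.004,0],[0,0,0,0,0,0.004,0]]

```text
t: 33.2
eef_pos: [0.431, 0.3137, 0.0768]
tool_rot: [3.141, -0.0, -1.634]
wrist_force: [-0.1, -0.3, -3.0]
finger_gap: 0.0327
gripper_force: 30.4
```

Emit:
send_rows:
  deltas:
    - [[0,0,0,0,0,0.0005,0],[0,0,0,0,0,0.001,0],[0,0,0,0,0,0.0015,0],[0,0,0,0,0,0.0015,0]]

```text
t: 33.6
eef_pos: [0.431, 0.3137, 0.0754]
tool_rot: [3.142, -0.0, -1.634]
wrist_force: [0.1, -0.1, -1.5]
finger_gap: 0.0334
gripper_force: 30.4
```

Emit:
send_rows:
  deltas:
    - [[0,0,0,0,0,0.0005,0],[0,0,0,0,0,0.001,0],[0,0,0,0,0,0.001,0]]

```text
t: 33.9
eef_pos: [0.431, 0.3137, 0.0744]
tool_rot: [3.141, -0.0, -1.634]
wrist_force: [0.5, 0.2, -2.8]
finger_gap: 0.033
gripper_force: 30.4
```

Emit:
send_rows:
  deltas:
    - [[0,0,0,0,0,0.0005,0],[0,0,0,0,0,0.001,0],[0,0,0,0,0,0.001,0]]

```text
t: 34.2
eef_pos: [0.431, 0.3137, 0.0734]
tool_rot: [3.141, -0.0, -1.634]
wrist_force: [-0.4, 0.2, -1.7]
finger_gap: 0.033
gripper_force: 30.4
```

```bash
python3 go.py .431 .314 .072 -93.6
```

```text
rot [ 0. -0. -0.] shift [-0.0003  0.      0.0014] | t 34.2 pos [0.431  0.3137 0.0734] gap 0.033 F [-0.4  0.2 -1.7]
```

Emit:
send_rows:
  deltas:
    - [[0,0,0,0,0,0.0005,0],[0,0,0,0,0,0.001,0],[0,0,0,0,0,0.001,0]]

```text
t: 34.5
eef_pos: [0.431, 0.3137, 0.0724]
tool_rot: [3.141, -0.0, -1.634]
wrist_force: [-0.2, -0.1, -1.6]
finger_gap: 0.0329
gripper_force: 30.4
```

Emit:
send_rows:
  deltas:
    - [[0,0,0,0,0,0.0005,0],[0,0,0,0,0,0.001,0],[0,0,0,0,0,0.001,0]]

```text
t: 34.8
eef_pos: [0.4311, 0.3138, 0.0716]
tool_rot: [-3.141, -0.0, -1.634]
wrist_force: [-0.2, -0.0, -2.1]
finger_gap: 0.0333
gripper_force: 30.5
```

Emit:
send_rows:
  deltas:
    - [[0,0,0,0,0,0.0004,0],[0,0,0,0,0,0.0008,0],[0,0,0,0,0,0.0008,0]]

```text
t: 35.1
eef_pos: [0.4313, 0.3139, 0.0715]
tool_rot: [-3.141, 0.0, -1.634]
wrist_force: [-2.2, -1.8, 4.6]
finger_gap: 0.033
gripper_force: 30.9
```

Touchdown felt: z stopped moving and the force changed sign. Releasing.

Emit:
send_rows:
  deltas:
    - [[0,0,0,0,0,-0.0005,0],[0,0,0,0,0,-0.0005,60],[0,0,0,0,0,-0.0005,60],[0,0,0,0,0,-0.0005,60],[0,0,0,0,0,-0.0005,60],[0,0,0,0,0,-0.02,60],[0,0,0,0,0,-0.06,60],[0,0,0,0,0,-0.1,60],[0,0,0,0,0,-0.14,60],[0,0,0,0,0,-0.14,60]]

```text
t: 36.1
eef_pos: [0.4331, 0.315, 0.2178]
tool_rot: [-3.134, 0.008, -1.634]
wrist_force: [0.1, 0.2, 0.2]
finger_gap: 0.0513
gripper_force: 0.0
```

Emit:
send_rows:
  deltas:
    - [[0,0,0,-0.04,0.02,0,60],[0,0,0,-0.08,0.05,0,60],[0,0,0,-0.12,0.08,0,60],[0,0,0,-0.16,0.1,0,60],[0,0,0,-0.16,0.1,0,60],[0,0,0,-0.16,0.1,0,60]]

```text
t: 36.7
eef_pos: [0.3407, 0.4804, 0.2098]
tool_rot: [3.141, -0.002, -1.632]
wrist_force: [0.2, -0.8, 0.1]
finger_gap: 0.0514
gripper_force: 0.0
```

```bash
python3 - <<'E'
from h import *
from cell import cams
f=cams.grab_frame("top"); cv2.imwrite("pics/g.png",cv2.resize(f["img"][70:250,130:530],None,fx=2,fy=2))
for n,b,lo,hi,z in [("ins",(150,165,228,250),.085,.13,.105),("cork",(168,185,208,232),.005,.06,.034),("box",(140,100,205,155),.03,.07,.054),("mug",(450,90,520,150),.07,.1,.085)]: print(n,*blob(f,b,lo,hi,z))
E
```

```text
ins 727 0.0893 [0.4288 0.3106] [array([428.7, 309.9]), array([128.9, 127.6]), np.float64(86.4)]
cork 1525 0.0324 [0.4345 0.3244] [array([435.4, 325.4]), array([111.7,  90.7]), np.float64(3.5)]
box 1223 0.0414 [0.6234 0.3687] [array([623.1, 368.4]), array([100.8,  70.7]), np.float64(82.9)]
mug 406 0.0812 [ 0.6444 -0.3653] [array([ 641.9, -364.3]), array([79.6, 86. ]), np.float64(30.8)]
```

View pics/g.png

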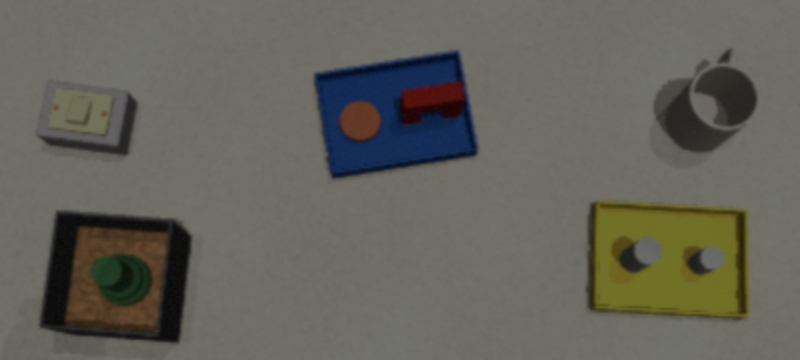

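The insulator stands upright in the tin (115,278). The core (433,100) and disc (360,120) are in the blue tray, and the cylinders (648,252) and (710,258) in the yellow one. By measurement, the switch box and mug haven't shifted. Handing in.

```bash
python3 -c "
from cell import arm; print(arm.sign_off())"
```

```text
the job is handed in; nothing more can be done
None
```

The job is done and handed in at about 37 s: all five samples are upright in the right trays, the glass was lowered onto the cork by feel (about 5 N at touchdown), and the switch box and mug measured unmoved; no verdict came back.

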